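# Load the screw vial and present it at the caddy's pointer

## Task

Take the tall screw vial out of the wooden rack and seat it upright, fully down, in the tube socket of the turntable caddy, and let go of it. Then grip the caddy's centre knob and turn the turntable until the vial stands right at the base's pointer, and finish while still gripping the knob so that the turntable is held still there. Leave the short vials, the brass block and the roller where they are.

Things in the scene. Friction and masses are not known exactly. Their poses are not given: they have to be found in the camera images.
- tall_vial: The tall screw vial: upright white plastic tube with a black cap, 18 mm diameter (cap 19 mm), 100 mm tall overall, about 35 g, most of it in its lower part. Origin: centre of its underside; z up along the tube. It starts in one of the rack's three holes (any one) and stands 65 mm out of the rack's top.
- short_vial_a: A short vial of the same look, 18 mm diameter but only 50 mm tall, standing 15 mm out of a rack hole. Origin: centre of its underside. Leave it alone.
- short_vial_b: The other short vial, the same as the first, in another rack hole. Leave it alone.
- rack: Wooden rack block fixed to the bench, 60 mm (its x) by 170 mm (its y) by 45 mm high. Origin: centre of its underside. Three vertical round holes of 21 mm diameter, 35 mm deep (floor 10 mm above the bench), in a row along its y at -55, 0 and +55 mm.
- caddy: Fixed round base of the turntable caddy, 170 mm diameter, 20 mm high, dark steel. Origin: centre of its underside, on the turntable's vertical axis. A tongue on its -x side carries the pointer, a post with a steel cone 44 mm above the bench whose tip lies 106 mm from the axis and points at the axis (along the base's +x).
- caddy_front (a point): Point on the fixed base's front line: 75 mm from the axis towards the pointer (base -x), 32 mm above the bench. The socket's point coincides with it when the socket stands exactly at the pointer.
- turntable: The turning part: a grey disc of 200 mm diameter, 8 mm thick, its top 30 mm above the bench, with the socket, three dishes and the centre knob fixed on it. Origin: on the vertical axis at the disc's underside (22 mm above the bench); the socket lies on its -x side, so its x and y axes are parallel to the base's when the socket stands at the pointer. It turns either way without stops within reach, with light friction (about 0.06 N m), and stays where it is left.
- socket (a point): Centre of the inner floor of the tube socket, the only narrow upright cup on the turntable: outer diameter 30 mm, bore 24 mm, flaring over its top 8 mm to a mouth of 34 mm inside (40 mm outside); 38 mm deep (mouth 70 mm above the bench, floor 32 mm), 75 mm from the turntable's axis; it turns with the turntable. The three other places on the disc carry wide shallow dishes (52 mm across, 14 mm high), not for the vial.
- turn_knob (a point): Middle of the round black fluted knob at the centre of the turntable, on its axis, 98 mm above the bench: 36 mm diameter, 32 mm tall (82 to 114 mm above the bench), on a 20 mm post. Can be pinched from above across any diameter; turns together with the turntable.
- tweezer_block: Heavy brass tweezer block, 60 x 45 x 32 mm, 0.65 kg, loose on the bench. Origin: centre of its underside. Leave it alone.
- roller: Hand roller lying on the bench: white nylon roller 32 mm diameter, 60 mm long, on a black handle, about 150 mm overall. Origin on the bench under the handle's front part; handle to its -x, roller to its +x. Leave it alone.
Mind the look-alikes: they are no part of the job. Leave any blue look-alike of the tall_vial alone.

How it is judged:
By the outcome, as a careful person would: the job done as asked, in the order asked, and still so for the second after the job is handed in, while the arm keeps its last pose, push and grip.
It also fails if it takes over 54 s, if anything falls off the work surface, if the arm or the gripper's body presses on something with over 40 N, if the wrist force passes 120 N, or if a joint passes its speed limit or range.

## Robot

A 6-joint arm with a two-finger parallel gripper is mounted at the origin on the work surface. World frame = base frame: x ahead of the robot, y to its left, z up, the work surface at z = 0. Lengths are in mm, angles in rad, forces in N, time in s.
With the tool pointing down it reaches from about 375 to 900 mm from the base axis. Payload 3.1 kg.
Tool frame: the origin (TCP) lies on the centre line of the jaws, within the pads' length; the fingertips stand robot.nose_length ahead of it and the grasp point (between the pads) lies 5 mm behind it (robot.nose_length is the distance from the TCP to the fingertips, in mm); z points along the fingers, y is the line along which they close (so a half turn about z gives the same grasp; the last joint's range is limited). The gripper opens to 85 mm and grips with 20 to 120 N. Pads are 22 mm wide; open, the fingers measure 114 mm over their backs; the gripper's body (76 mm by 85 mm) begins 54 mm behind the grasp point. The pads swing forward as they close: fully open they stand 13 mm farther back than shut.
Start: joints at [1.093, 0.527, 1.433, -0, 1.181, -0.178], TCP at [184.54, 597.111, 245.31] pointing down, gripper open.
Joint ranges: [-3.08, 3.08], [-0.75, 2.2], [0.22, 2.44], [-1.43, 4.57], [0, 2.65], [-2.85, 2.85]. Speed limits (rad/s): [2.79, 2.79, 3.14, 3.14, 3.14, 3.14].

## Interface

Orientations are given as a unit quaternion [x, y, z, w].
In Python, from station import robot, cams, nets gives the robot as it stands.
- The arm moves only by the tool jog_arm, never from a script. Its argument "commands" is a list of rows, each an object with "fingers": the opening, from 0 (shut) to 1 (fully open); "dp": the shift along the world's x, y, z in mm, a list of three; "yaw": the turn about the world's z in rad. In form: [{"fingers": fingers, "dp": [x, y, z], "yaw": yaw}, ...]. A call has 1 to 5 rows; each row is the pose to reach, as a shift and turn from the pose commanded when the call began; what a row does not reach only later rows make up. A row lasts 1/12 s, in which the tool goes at most 41.7 mm and 7.16 degrees, less where a joint would pass 70% of its speed; a pose out of reach is approached as far as the arm can. A call with a gripper value outside its range is refused whole. The fingers move at their own pace and stop on an object; "squeeze" is the grip in N (left out, the last holds). Time passes only in rows, so rows that repeat a pose let the fingers close. It gives the time, the measured TCP pose, the force, the opening and the grip force at its end, in the units of the state.
- robot.get_state(): the state, without advancing time (a new reading comes with each control period).
- cams.read_camera(name): name is "scene" or "top" or "wrist"; returns a dict with "pixels" (480x640x3 uint8, blue, green, red), "camera_matrix" (3x3 intrinsics, pixels), "T" (4x4, takes a point from camera to world coordinates); the wrist camera has in their place "hand_eye" (4x4, takes a point from camera to tool coordinates, whose origin is the TCP and whose axes are the flange's). Camera axes: x right, y down, z forward; pixel columns grow to the right and rows downward; lengths in mm; the calibration is good to about 2 mm. A picture is of the moment at which its call begins: read the wrist's pose just before it. There is no depth.
- robot.hand_in(): hands the job in; it is judged then, once.
Trained networks look in a picture, given as the dict that the camera call returned (one of the last four; its "shot" number tells which), for a name from the list of things; names that differ only in an ending like _2 or _b are one class to them, and where a whole thing is asked for, a point or a joint stands for the part that bears it (a point fixed in the world has none). Each returns a list of dicts, best first, with "score" (0 to 1); they miss things now and then, are a little off and sometimes report something else, mostly with a low value. They report only what shows in the picture. A call takes as long as a camera call. They do not tell look-alikes from the thing itself.
- nets.find_in(picture, query): "at" ([column, row] in pixels, amid what is visible of it).
The state is a dict: "time_s": time; "joint_pos": joint angles; "joint_vel": joint speeds; "joint_efforts": joint torques, N m; "tcp_pos": TCP position; "eef_rot": TCP orientation; "force": force on the tool from outside, world axes, zero at the start; "moment": the same for the moment, N m; "width": opening from 0.0 (shut) to 1.0 (fully open); "grip_force": force on a finger pad.
Only numpy, scipy, OpenCV 4.12 (cv2) and the standard library are available. Lean on these libraries where they do the work, as an engineer would, in place of code of your own. Each camera call takes 0.05 s, during which the arm holds its last target. There are 200 camera calls.

## Working session

There is one attempt and no reset: what is moved stays moved. The work goes in short steps, Python scripts to look and compute and a tool call to move; the robot and the scene stay as the last step left them, time stands still between calls to the robot, and variables do not carry over. Pictures are saved under pics/ and viewed, at most 10 in all, crops included, and the job is handed in when it is done.

Besides the shell and the picture viewer there is one more tool, called after "Emit:" as name(argument=value, ...) on one line, values as JSON. jog_arm: Moves the arm, as the interface text tells. Its arguments: {"type":"object","properties":{"commands":{"type":"array"},"squeeze":{"type":"number"}},"required":["commands"]}

```bash
mkdir -p pics; ls
cat > h.py <<'E'
import numpy as np, cv2
from station import robot, cams, nets
from scipy.spatial.transform import Rotation as R
def shot(n):
    s=robot.get_state(); p=cams.read_camera(n)
    if n=='wrist':
        T=np.eye(4);T[:3,:3]=R.from_quat(s['eef_rot']).as_matrix();T[:3,3]=s['tcp_pos'];p['T']=T@p['hand_eye']
    return p
def at_z(p,uv,z):
    d=p['T'][:3,:3]@np.linalg.solve(p['camera_matrix'],[uv[0],uv[1],1.]);o=p['T'][:3,3]
    return o+d*(z-o[2])/d[2]
def proj(p,X):
    c=np.linalg.inv(p['T'])@np.append(X,1); q=p['camera_matrix']@c[:3]; return q[:2]/q[2]
E
python3 - <<'E'
from h import *
print(robot.nose_length, robot.get_state())
Z=dict(tall_vial=80,short_vial_a=55,rack=45,caddy=20,turntable=30,socket=60,turn_knob=110,tweezer_block=32,roller=20)
for n in ('scene','top'):
    p=shot(n); cv2.imwrite(f'pics/{n}.png',p['pixels']); print(n,p['T'].round(2).tolist())
    for k in Z:
        for d in nets.find_in(p,k)[:4]: print(k,np.round(d['at'],1),round(d['score'],2),at_z(p,d['at'],Z[k]).round(0))
E
```

```text
pics
14.0 {'time_s': 0.0, 'joint_pos': array([ 1.09252969e+00,  5.28466030e-01,  1.43390330e+00, -8.48778836e-06,
        1.18137385e+00, -1.78506739e-01]), 'joint_vel': array([-0.00102921,  0.00048973,  0.00113934,  0.00053525,  0.00192003,
       -0.00074239]), 'joint_efforts': array([ 7.81744966e-04, -4.42345548e+01, -1.78024399e+01, -2.42863980e-04,
        8.32066726e-03, -1.82862732e-05]), 'tcp_pos': array([184.21684518, 596.52311815, 244.33333867]), 'eef_rot': array([ 1.49317743e-01,  9.88788681e-01, -1.01907352e-03, -3.43076105e-04]), 'force': array([-0.33102717,  0.44927569, -0.02950572]), 'moment': array([-0.02556086,  0.02043169, -0.00043771]), 'grip_force': 0.0, 'width': 1.002034139078167}
scene [[0.89, 0.28, -0.36, 949.59], [0.45, -0.55, 0.7, -578.7], [-0.0, -0.79, -0.61, 619.8], [0.0, 0.0, 0.0, 1.0]]
tall_vial [304.  340.9] 0.97 [ 709. -152.   80.]
tall_vial [199.9 313.3] 0.96 [ 564. -171.   80.]
tall_vial [157.2 290.8] 0.75 [ 486. -162.   80.]
tall_vial [302.6 434. ] 0.35 [ 770. -269.   80.]
short_vial_a [209.5 297.5] 0.6 [ 539. -120.   55.]
rack [211.6 355.8] 0.77 [ 5
[... 512 characters left out ...]
7, -0.98, 915.95], [0.0, 0.0, 0.0, 1.0]]
tall_vial [396.5 339.1] 0.66 [ 462. -146.   80.]
tall_vial [382.4 213.2] 0.62 [ 692. -128.   80.]
tall_vial [407.3 282. ] 0.55 [ 564. -170.   80.]
short_vial_a [422.6 197.3] 0.47 [ 731. -213.   55.]
short_vial_a [379.6 291.3] 0.4 [ 548. -123.   55.]
rack [397.8 284.9] 0.91 [ 561. -160.   45.]
rack [212.7 299.3] 0.26 [536. 188.  45.]
caddy [208.5 300.4] 0.61 [535. 200.  20.]
turntable [210.8 299.5] 0.74 [536. 194.  30.]
turntable [422.1 197.7] 0.44 [ 737. -220.   30.]
socket [378.9 291.9] 0.18 [ 547. -121.   60.]
turn_knob [213.8 299.9] 0.88 [531. 175. 110.]
tweezer_block [311.9 176.9] 0.58 [778.   1.  32.]
roller [422.  197.3] 0.79 [ 740. -223.   20.]
```

View pics/scene.png

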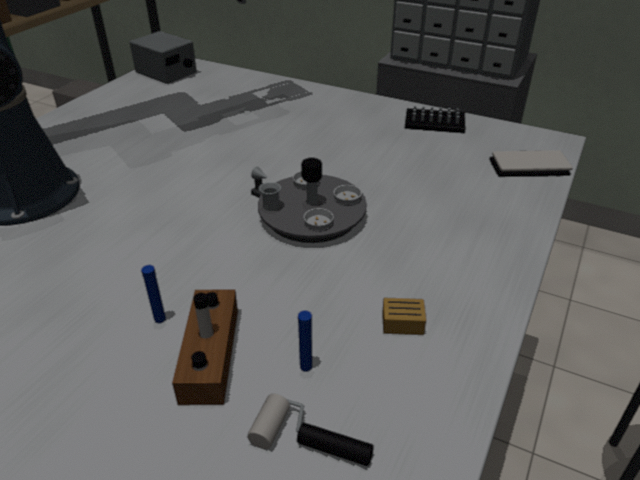

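View pics/top.png

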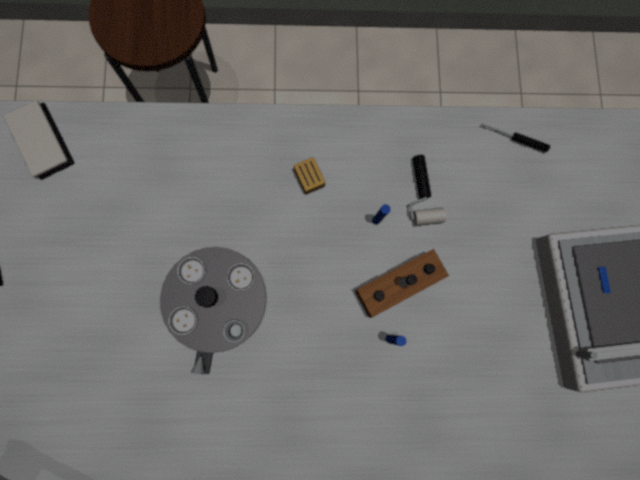

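The candidates for tall_vial are blue tubes at scene (153,293) and (305,341), which are look-alikes, and the white tube with a black cap at (204,318), middle rack hole, top view (410,280). The white one fits, since it is white, black-capped and stands tall in the rack. The socket is the narrow cup at top (234,330), near the pointer at (204,362). I'll confirm both in one enlarged crop.

Run:
```python
from h import *
a=cv2.imread('pics/scene.png')[270:400,140:270]; b=cv2.imread('pics/top.png')
f=lambda i,w,h:cv2.resize(i,(w,h),interpolation=cv2.INTER_CUBIC)
r1=f(a,400,400); r2=f(b[235:335,345:455],400,400) ; 
m=np.hstack([r1,r2]); cv2.imwrite('pics/c1.png',cv2.convertScaleAbs(m,alpha=1.6))
cv2.imwrite('pics/c2.png',cv2.convertScaleAbs(f(b[240:380,155:275],514,600),alpha=1.6))
```

```text
(no output)
```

View pics/c1.png

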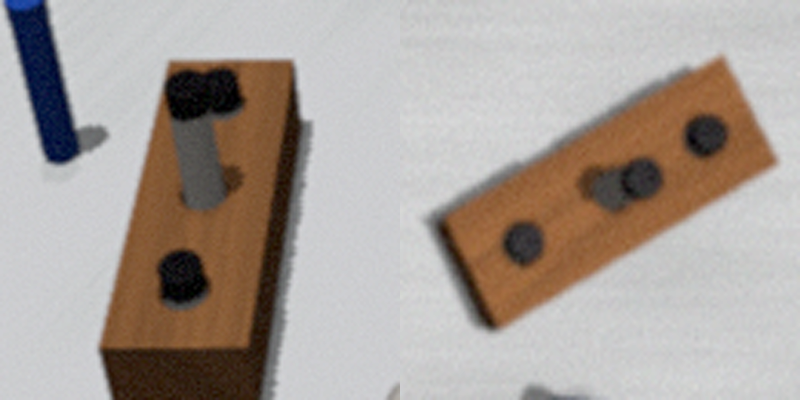

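View pics/c2.png

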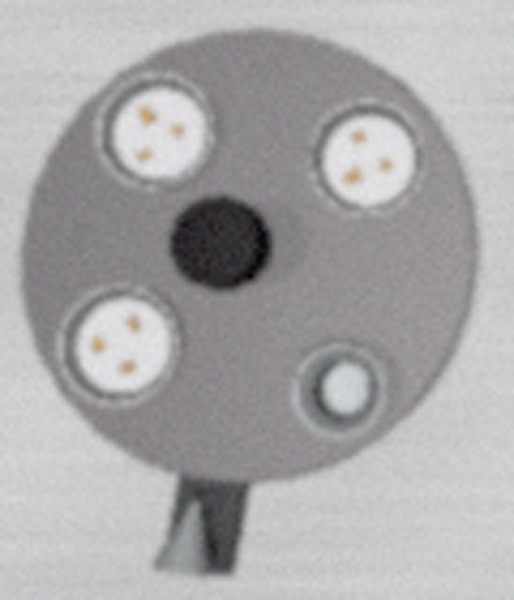

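The crops show the white tube in the middle rack hole: its cap is at top (411.5,280) and scene (201,299.6). The short caps are at top (379,296) and (429,269). The socket mouth is at top (234,331), the knob at (206.6,296.7) and the pointer tip near (200.5,357).

Run:
```python
from h import *
p=shot('top')
for k,uv,z in [('cap',(411.5,280),110),('sa',(378.8,295.8),60),('sb',(429.2,268.8),60),('disc',(213.4,299.5),30),('knob',(206.6,296.7),114),('sock',(234.4,331),70),('tip',(200.5,356.7),44)]: print(k,at_z(p,uv,z).round(1))
q=shot('scene'); print(at_z(q,(200.8,299.6),103), at_z(q,(311.5,160.5),114))
h=q['hand_eye'] if 'hand_eye' in q else shot('wrist')['hand_eye']; print(h.round(2).tolist())
s=robot.get_state(); print(R.from_quat(s['eef_rot']).as_matrix().round(2))
```

```text
cap [ 564.5 -169.8  110. ]
sa [ 539.8 -120.3   60. ]
sb [ 590.1 -217.6   60. ]
disc [535.9 189.   30. ]
knob [536.6 186.9 114. ]
sock [477.8 143.6  70. ]
tip [431.9 207.   44. ]
[ 566.53886251 -167.52832721  103.        ] [538.23313904 194.76366871 114.        ]
[[0.0, -0.95, -0.31, 80.71], [1.0, 0.0, -0.0, 0.05], [0.0, -0.31, 0.95, -128.01], [0.0, 0.0, 0.0, 1.0]]
[[-0.96  0.3   0.  ]
 [ 0.3   0.96  0.  ]
 [ 0.    0.   -1.  ]]
```

Emit:
jog_arm(commands=[{"fingers": 1, "dp": [17, -34, 0], "yaw": -0.03}, {"fingers": 1, "dp": [34, -68, 0], "yaw": -0.07}, {"fingers": 1, "dp": [51, -102, 0], "yaw": -0.1}, {"fingers": 1, "dp": [68, -136, 0], "yaw": -0.15}, {"fingers": 1, "dp": [86, -172, 0], "yaw": -0.2}], squeeze=40)

```text
time_s: 1.57
tcp_pos: [270.9, 423.9, 245.5]
eef_rot: [0.248, 0.969, 0.0, 0.0]
force: [1.0, -0.6, -1.2]
width: 0.999
grip_force: 0.0
```

Emit:
jog_arm(commands=[{"fingers": 1, "dp": [17, -34, 0], "yaw": -0.03}, {"fingers": 1, "dp": [34, -68, 0], "yaw": -0.07}, {"fingers": 1, "dp": [51, -102, 0], "yaw": -0.1}, {"fingers": 1, "dp": [68, -136, 0], "yaw": -0.15}, {"fingers": 1, "dp": [86, -172, 0], "yaw": -0.2}])

```text
time_s: 1.98
tcp_pos: [357.1, 251.7, 245.7]
eef_rot: [0.344, 0.939, 0.0, 0.0]
force: [1.1, 0.4, -0.1]
width: 1.003
grip_force: 0.0
```

Emit:
jog_arm(commands=[{"fingers": 1, "dp": [17, -34, 0], "yaw": -0.03}, {"fingers": 1, "dp": [34, -68, 0], "yaw": -0.07}, {"fingers": 1, "dp": [51, -102, 0], "yaw": -0.1}, {"fingers": 1, "dp": [68, -136, 0], "yaw": -0.15}, {"fingers": 1, "dp": [86, -172, 0], "yaw": -0.2}])

```text
time_s: 2.4
tcp_pos: [443.0, 79.4, 245.6]
eef_rot: [0.436, 0.9, 0.0, 0.0]
force: [1.3, -0.5, -0.1]
width: 1.004
grip_force: 0.0
```

Emit:
jog_arm(commands=[{"fingers": 1, "dp": [17, -34, 0], "yaw": -0.03}, {"fingers": 1, "dp": [34, -68, 0], "yaw": -0.07}, {"fingers": 1, "dp": [51, -102, 0], "yaw": -0.1}, {"fingers": 1, "dp": [68, -136, 0], "yaw": -0.15}, {"fingers": 1, "dp": [86, -172, 0], "yaw": -0.2}])

```text
time_s: 2.82
tcp_pos: [528.9, -92.6, 245.5]
eef_rot: [0.524, 0.852, 0.0, -0.0]
force: [0.6, 0.6, -0.1]
width: 0.998
grip_force: 0.0
```

Emit:
jog_arm(commands=[{"fingers": 1, "dp": [15, -30, -10], "yaw": 0}, {"fingers": 1, "dp": [30, -60, -20], "yaw": 0}, {"fingers": 1, "dp": [36, -76, -40], "yaw": 0}, {"fingers": 1, "dp": [36, -76, -50], "yaw": 0}, {"fingers": 1, "dp": [36, -76, -50], "yaw": 0}])

```text
time_s: 3.23
tcp_pos: [562.8, -166.8, 192.5]
eef_rot: [0.523, 0.852, -0.0, -0.003]
force: [0.2, 0.9, 0.1]
width: 1.0
grip_force: 0.0
```

Run:
```python
from h import *
print(robot.get_state()['tcp_pos'])
p=shot('wrist'); cv2.imwrite('pics/w1.png',cv2.convertScaleAbs(p['pixels'],alpha=1.5))
print(proj(p,[565,-169,110]))
for z in(110,60):
  for d in nets.find_in(p,'tall_vial')[:3]: print(z,d['at'],d['score'],at_z(p,d['at'],z))
```

```text
[ 562.79162467 -166.83665017  192.48372874]
[319.55402676 268.57592256]
110 [508.5, 275.2] 0.92 [ 666.31250365 -122.06169413  110.        ]
110 [184.0, 146.3] 0.9 [ 468.88167017 -139.55866236  110.        ]
110 [322.0, 255.9] 0.8 [ 562.67167119 -161.30620594  110.        ]
60 [508.5, 275.2] 0.92 [ 699.35802122 -128.39271449   60.        ]
60 [184.0, 146.3] 0.9 [ 455.1245437  -150.03748659   60.        ]
60 [322.0, 255.9] 0.8 [ 571.1482554  -176.94046877   60.        ]
```

View pics/w1.png

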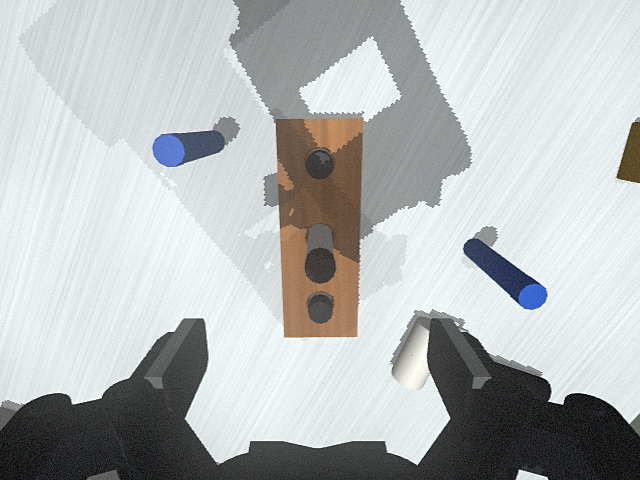

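The wrist view shows the white vial's cap at (320,267), against a prediction of (320,268) for (565,-169), so the estimate holds. Descending.

Emit:
jog_arm(commands=[{"fingers": 1, "dp": [0.5, -2, -35], "yaw": 0}, {"fingers": 1, "dp": [0.5, -2, -70], "yaw": 0}, {"fingers": 1, "dp": [0.5, -2, -105], "yaw": 0}, {"fingers": 1, "dp": [0.5, -2, -120], "yaw": 0}, {"fingers": 1, "dp": [0.5, -2, -120], "yaw": 0}])

```text
time_s: 3.8
tcp_pos: [562.8, -166.5, 72.9]
eef_rot: [0.522, 0.853, -0.0, -0.003]
force: [-0.2, 0.0, -0.2]
width: 1.0
grip_force: 0.0
```

Emit:
jog_arm(commands=[{"fingers": 0, "dp": [0, 0, 0], "yaw": 0}, {"fingers": 0, "dp": [0, 0, 0], "yaw": 0}, {"fingers": 0, "dp": [0, 0, 0], "yaw": 0}, {"fingers": 0, "dp": [0, 0, 0], "yaw": 0}, {"fingers": 0, "dp": [0, 0, 0], "yaw": 0}], squeeze=35)

```text
time_s: 4.22
tcp_pos: [565.8, -169.2, 76.8]
eef_rot: [0.523, 0.853, 0.0, 0.001]
force: [0.3, 0.2, 0.5]
width: 0.298
grip_force: 0.0
```

Emit:
jog_arm(commands=[{"fingers": 0, "dp": [0, 0, 0], "yaw": 0}, {"fingers": 0, "dp": [0, 0, 0], "yaw": 0}, {"fingers": 0, "dp": [0, 0, 0], "yaw": 0}, {"fingers": 0, "dp": [0, 0, 0], "yaw": 0}, {"fingers": 0, "dp": [0, 0, 0], "yaw": 0}])

```text
time_s: 4.63
tcp_pos: [565.7, -169.3, 76.6]
eef_rot: [0.523, 0.853, 0.0, 0.001]
force: [-0.6, -1.1, 6.5]
width: 0.198
grip_force: 34.0
```

Emit:
jog_arm(commands=[{"fingers": 0, "dp": [0, 0, 20], "yaw": 0}, {"fingers": 0, "dp": [0, 0, 45], "yaw": 0}, {"fingers": 0, "dp": [0, 0, 75], "yaw": 0}, {"fingers": 0, "dp": [0, 0, 105], "yaw": 0}, {"fingers": 0, "dp": [0, 0, 125], "yaw": 0}])

```text
time_s: 5.05
tcp_pos: [565.8, -169.3, 203.1]
eef_rot: [0.523, 0.853, 0.0, 0.002]
force: [1.0, 0.5, -0.5]
width: 0.198
grip_force: 34.6
```

Emit:
jog_arm(commands=[{"fingers": 0, "dp": [-5, 20, 0], "yaw": 0}, {"fingers": 0, "dp": [-14, 50, 0], "yaw": 0}, {"fingers": 0, "dp": [-23, 85, 0], "yaw": 0}, {"fingers": 0, "dp": [-33, 120, 0], "yaw": 0}, {"fingers": 0, "dp": [-43, 155, 0], "yaw": 0}])

```text
time_s: 5.47
tcp_pos: [521.3, -12.8, 200.4]
eef_rot: [0.523, 0.852, 0.0, -0.0]
force: [0.1, 0.3, -0.9]
width: 0.198
grip_force: 34.6
```

Emit:
jog_arm(commands=[{"fingers": 0, "dp": [-9, 35, 0], "yaw": 0}, {"fingers": 0, "dp": [-18, 65, 0], "yaw": 0}, {"fingers": 0, "dp": [-26, 90, 0], "yaw": 0}, {"fingers": 0, "dp": [-30, 105, 0], "yaw": 0}, {"fingers": 0, "dp": [-30, 105, 0], "yaw": 0}])

```text
time_s: 5.88
tcp_pos: [490.1, 93.9, 200.3]
eef_rot: [0.521, 0.854, -0.0, -0.001]
force: [-0.2, -1.4, -0.4]
width: 0.201
grip_force: 34.6
```

Run:
```python
from h import *
s=robot.get_state(); print(s['tcp_pos'],s['width'],s['grip_force'],s['force'])
p=shot('wrist'); cv2.imwrite('pics/w2.png',cv2.convertScaleAbs(p['pixels'],alpha=1.5))
print(proj(p,[478,144,70]),proj(p,[537,188.5,114]),proj(p,[432,207,44]))
```

```text
[490.07024706  93.92352599 200.2600155 ] 0.20122857649898235 34.608054757118225 [-0.17132832 -1.40376844 -0.36161847]
[336.01910586 167.11688062] [473.94241598 153.41315527] [317.90824465  44.90395003]
```

View pics/w2.png

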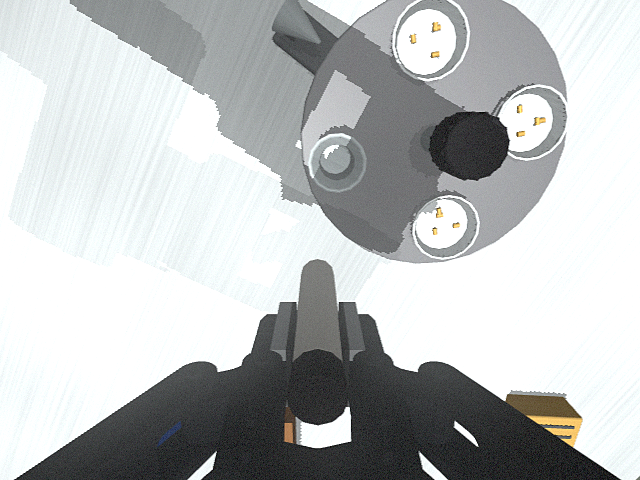

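The vial is held upright, with its tip at (318,265). The socket mouth is at (338,162), predicted (336,167), the knob top is near (473,145), and the pointer tip is at (322,42).

Run:
```python
from h import *
p=shot('wrist'); s=robot.get_state(); print(s['tcp_pos'])
g=cv2.cvtColor(cv2.convertScaleAbs(p['pixels'],alpha=1.5),cv2.COLOR_BGR2GRAY)
print(proj(p,[478,144,70]))
c=cv2.HoughCircles(g[110:220,280:400],cv2.HOUGH_GRADIENT,1.5,5,param1=120,param2=20,minRadius=22,maxRadius=36)
print(None if c is None else (c[0][:4]+[280,110,0]))
for uv,z in [((338,162),70),((473,144),114),((322,42),44)]: print(at_z(p,uv,z).round(1))
for d in nets.find_in(p,'socket')[:2]: print(d,at_z(p,d['at'],60))
for d in nets.find_in(p,'turn_knob')[:2]: print(d,at_z(p,d['at'],105))
m=p['pixels'].max(2)<45
m[:, :400]=0; m[250:]=0; n,l,st,ce=cv2.connectedComponentsWithStats(m.astype(np.uint8)); i=1+st[1:,4].argmax(); print(st[i],ce[i])
```

```text
[492.00182823  91.35189114 200.40679971]
[335.34131032 163.83631512]
[[334.75       157.25        28.45000076]
 [337.75       161.75        26.79999924]
 [331.75       163.25        23.35000038]
 [340.75       167.75        35.04999924]]
[479.  145.9  70. ]
[535.1 190.7 114. ]
[435.1 208.1  44. ]
{'at': [433.5, 118.8], 'score': 0.7} [522.93988371 198.90952033  60.        ]
{'at': [432.9, 125.0], 'score': 0.97} [512.9108901  190.15973586 105.        ]
[ 428  108   81   69 4270] [468.46885246 141.01662763]
```

Emit:
jog_arm(commands=[{"fingers": 0, "dp": [-7, 27, 0], "yaw": 0}, {"fingers": 0, "dp": [-14, 54, 0], "yaw": 0}, {"fingers": 0, "dp": [-14, 54, -25], "yaw": 0}, {"fingers": 0, "dp": [-14, 54, -45], "yaw": 0}, {"fingers": 0, "dp": [-14, 54, -45], "yaw": 0}])

```text
time_s: 6.5
tcp_pos: [476.3, 144.1, 152.5]
eef_rot: [0.523, 0.852, -0.002, -0.003]
force: [-0.4, -1.1, -1.0]
width: 0.203
grip_force: 34.6
```

Run:
```python
from h import *
shot('top');shot('top'); 
p=shot('wrist'); s=robot.get_state(); print(s['tcp_pos'],s['force'])
t=shot('top'); q=shot('scene')
a=cv2.convertScaleAbs(p['pixels'],alpha=1.5)[100:400,200:600]
f=lambda i,w,h:cv2.resize(i,(w,h),interpolation=cv2.INTER_CUBIC)
b=cv2.convertScaleAbs(q['pixels'],alpha=1.5)[140:240,240:373]
cv2.imwrite('pics/w3.png',np.hstack([a,f(b,400,300)]))
c=s['tcp_pos']
print('bottom centre',proj(p,[c[0],c[1],c[2]-67]), 'sock',proj(p,[478,145.5,70]))
print('axis',proj(p,[536,189,114]))
```

```text
[478.94750429 144.24657318 155.68021438] [ 1.41389678  0.27055432 -0.71399644]
bottom centre [318.69424657 274.22586947] sock [318.16332609 259.62520813]
axis [469.70351735 267.42480167]
```

View pics/w3.png

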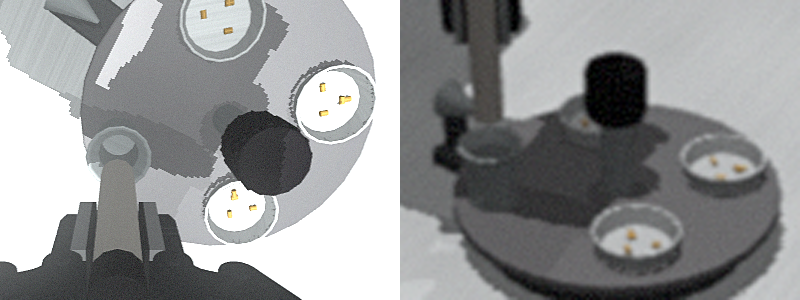

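The wrist view shows the mouth centred near full-frame (319,255) and the vial bottom near (319,274) and higher up, so the socket is about 3 mm farther in y. The scene view shows the vial right above the mouth. Correcting and lowering.

Emit:
jog_arm(commands=[{"fingers": 0, "dp": [0, 2.5, 0], "yaw": 0}, {"fingers": 0, "dp": [0, 2.5, -10], "yaw": 0}, {"fingers": 0, "dp": [0, 2.5, -20], "yaw": 0}, {"fingers": 0, "dp": [0, 2.5, -27], "yaw": 0}, {"fingers": 0, "dp": [0, 2.5, -30], "yaw": 0}])

```text
time_s: 7.17
tcp_pos: [477.5, 147.5, 124.4]
eef_rot: [0.523, 0.853, -0.0, -0.001]
force: [-0.1, 0.9, -1.0]
width: 0.2
grip_force: 34.6
```

Emit:
jog_arm(commands=[{"fingers": 0, "dp": [0, 0, -3], "yaw": 0}, {"fingers": 0, "dp": [0, 0, -6], "yaw": 0}, {"fingers": 0, "dp": [0, 0, -9], "yaw": 0}, {"fingers": 0, "dp": [0, 0, -12], "yaw": 0}, {"fingers": 0, "dp": [0, 0, -12], "yaw": 0}])

```text
time_s: 7.58
tcp_pos: [477.8, 147.6, 112.8]
eef_rot: [0.523, 0.853, -0.0, -0.0]
force: [-0.2, -0.2, -0.8]
width: 0.203
grip_force: 34.6
```

Emit:
jog_arm(commands=[{"fingers": 0, "dp": [0, 0, -3], "yaw": 0}, {"fingers": 0, "dp": [0, 0, -6], "yaw": 0}, {"fingers": 0, "dp": [0, 0, -9], "yaw": 0}, {"fingers": 0, "dp": [0, 0, -11], "yaw": 0}, {"fingers": 0, "dp": [0, 0, -12], "yaw": 0}])

```text
time_s: 8.0
tcp_pos: [477.9, 147.6, 100.9]
eef_rot: [0.523, 0.853, -0.0, -0.0]
force: [-0.1, -0.3, -0.5]
width: 0.201
grip_force: 34.6
```

Emit:
jog_arm(commands=[{"fingers": 0, "dp": [0, 0, -1], "yaw": 0}, {"fingers": 0, "dp": [0, 0, -2], "yaw": 0}, {"fingers": 0, "dp": [0, 0, -2], "yaw": 0}])

```text
time_s: 8.25
tcp_pos: [478.0, 147.6, 99.2]
eef_rot: [0.523, 0.853, -0.0, -0.0]
force: [-0.0, 0.2, -0.0]
width: 0.199
grip_force: 34.6
```

Emit:
jog_arm(commands=[{"fingers": 0, "dp": [0, 0, -1], "yaw": 0}, {"fingers": 0, "dp": [0, 0, -2], "yaw": 0}, {"fingers": 0, "dp": [0, 0, -2], "yaw": 0}])

```text
time_s: 8.5
tcp_pos: [478.3, 147.6, 98.5]
eef_rot: [0.522, 0.853, 0.0, 0.0]
force: [-1.7, -0.6, 9.2]
width: 0.201
grip_force: 35.7
```

The floor contact height matches (21.9 mm above the rack-floor grasp), so I'm releasing.

Emit:
jog_arm(commands=[{"fingers": 0.3, "dp": [0, 0, 1], "yaw": 0}, {"fingers": 0.4, "dp": [0, 0, 1], "yaw": 0}, {"fingers": 0.45, "dp": [0, 0, 1], "yaw": 0}, {"fingers": 0.45, "dp": [0, 0, 1], "yaw": 0}, {"fingers": 0.45, "dp": [0, 0, 1], "yaw": 0}])

```text
time_s: 8.92
tcp_pos: [477.9, 147.6, 98.1]
eef_rot: [0.523, 0.853, -0.0, -0.0]
force: [1.1, -0.6, -0.7]
width: 0.452
grip_force: 0.0
```

Emit:
jog_arm(commands=[{"fingers": 0.45, "dp": [0, 0, 15], "yaw": 0}, {"fingers": 0.45, "dp": [0, 0, 40], "yaw": 0}, {"fingers": 0.45, "dp": [0, 0, 70], "yaw": 0}, {"fingers": 0.45, "dp": [0, 0, 95], "yaw": 0}, {"fingers": 0.45, "dp": [0, 0, 105], "yaw": 0}])

```text
time_s: 9.33
tcp_pos: [479.7, 147.8, 206.3]
eef_rot: [0.523, 0.853, 0.002, 0.002]
force: [-0.2, 0.4, -0.8]
width: 0.45
grip_force: 0.0
```

Emit:
jog_arm(commands=[{"fingers": 0.7, "dp": [15, 4, 0], "yaw": 0.1}, {"fingers": 0.75, "dp": [35, 8, 0], "yaw": 0.2}, {"fingers": 0.75, "dp": [50, 12, 0], "yaw": 0.3}, {"fingers": 0.75, "dp": [50, 12, 0], "yaw": 0.4}, {"fingers": 0.75, "dp": [50, 12, 0], "yaw": 0.5}])

```text
time_s: 9.75
tcp_pos: [529.0, 159.7, 203.1]
eef_rot: [0.293, 0.956, 0.0, 0.0]
force: [0.1, -0.0, 0.5]
width: 0.748
grip_force: 0.0
```

Run:
```python
from h import *
shot('top');shot('top'); 
p=shot('wrist'); s=robot.get_state(); print(s['tcp_pos'],s['force'],s['width'])
q=shot('scene')
f=lambda i,w,h:cv2.resize(i,(w,h),interpolation=cv2.INTER_CUBIC)
cv2.imwrite('pics/w4.png',np.hstack([f(cv2.convertScaleAbs(p['pixels'],alpha=1.5),480,360),f(cv2.convertScaleAbs(q['pixels'],alpha=1.5)[130:250,230:330],300,360)]))
print('axis',proj(p,[536,190,114]),'vialtop',proj(p,[478,147.6,132]),'tip',proj(p,[434,208,44]))
```

```text
[527.73116686 159.60155657 202.917274  ] [0.50126963 0.09369127 0.27118029] 0.7514301449282139
axis [367.53529202 243.21282589] vialtop [245.57877595 210.48452112] tip [298.76698458  81.5591814 ]
```

View pics/w4.png

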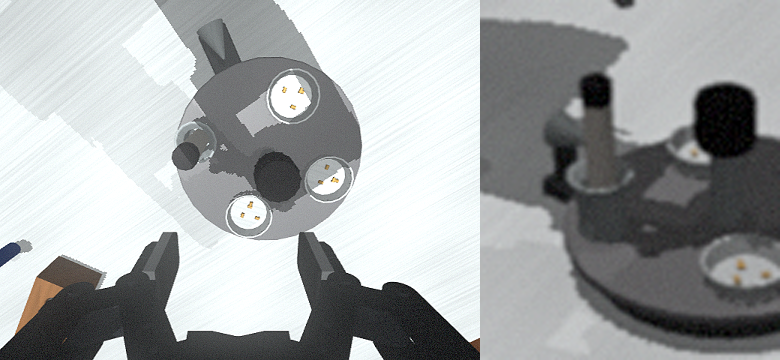

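The vial stands upright and fully down in the socket. The knob top is at full-frame (370,239), predicted (367,243), so the axis is near (535.5,190.5). Going down on the knob.

Emit:
jog_arm(commands=[{"fingers": 0.75, "dp": [7.5, 31, 0], "yaw": 0.1}, {"fingers": 0.75, "dp": [7.5, 31, 0], "yaw": 0.2}, {"fingers": 0.75, "dp": [7.5, 31, 0], "yaw": 0.3}, {"fingers": 0.75, "dp": [7.5, 31, -20], "yaw": 0.4}, {"fingers": 0.75, "dp": [7.5, 31, -50], "yaw": 0.5}])

```text
time_s: 10.37
tcp_pos: [538.0, 191.3, 155.6]
eef_rot: [0.048, 0.999, 0.001, 0.004]
force: [-0.2, 1.2, -0.9]
width: 0.749
grip_force: 0.0
```

Run:
```python
from h import *
shot('top');shot('top')
p=shot('wrist'); s=robot.get_state(); print(s['tcp_pos'],s['force'],s['width'])
cv2.imwrite('pics/w5.png',cv2.convertScaleAbs(p['pixels'],alpha=1.5))
print('axis',proj(p,[535.5,190.5,114]),'vialtop',proj(p,[478,147.6,132]),'tip',proj(p,[434,208,44]))
print([ (d['at'],at_z(p,d['at'],105).round(1)) for d in nets.find_in(p,'turn_knob')[:2]])
```

```text
[533.53031065 190.29973471 151.57789868] [-0.05176857 -0.11970583 -0.02078883] 0.752764384603396
axis [318.98380102 306.22295526] vialtop [193.97014506 203.59438424] tip [331.89505028  85.33484792]
[]
```

View pics/w5.png

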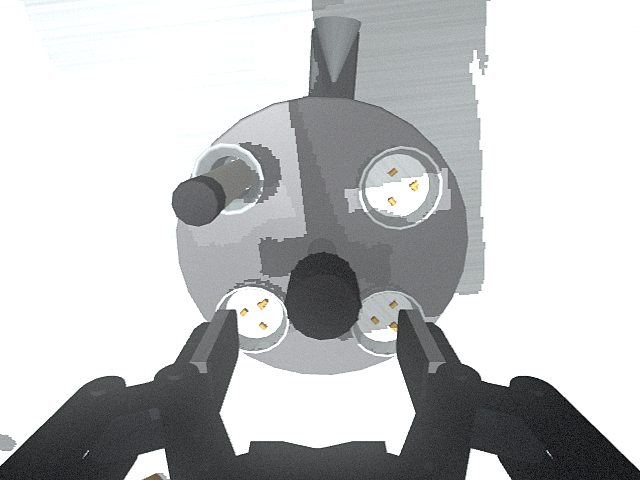

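The knob top is at (324,304) against the finger midline at about 319, so a 1.5–2 mm shift in +y is enough. The pointer tip is at (334,82) and the vial cap at (199,200). I need to turn about -47°.

Emit:
jog_arm(commands=[{"fingers": 0.75, "dp": [-0.5, 1.5, -20], "yaw": 0}, {"fingers": 0.75, "dp": [-0.5, 1.5, -45], "yaw": 0}, {"fingers": 0.75, "dp": [-0.5, 1.5, -57], "yaw": 0}, {"fingers": 0.75, "dp": [-0.5, 1.5, -57], "yaw": 0}, {"fingers": 0.75, "dp": [-0.5, 1.5, -57], "yaw": 0}])

```text
time_s: 10.98
tcp_pos: [535.8, 192.2, 97.3]
eef_rot: [0.051, 0.999, 0.0, 0.001]
force: [-0.4, -0.3, 0.0]
width: 0.748
grip_force: 0.0
```

Emit:
jog_arm(commands=[{"fingers": 0, "dp": [0, 0, 0], "yaw": 0}, {"fingers": 0, "dp": [0, 0, 0], "yaw": 0}, {"fingers": 0, "dp": [0, 0, 0], "yaw": 0}, {"fingers": 0, "dp": [0, 0, 0], "yaw": 0}, {"fingers": 0, "dp": [0, 0, 0], "yaw": 0}], squeeze=50)

```text
time_s: 11.4
tcp_pos: [536.2, 192.3, 98.2]
eef_rot: [0.05, 0.999, 0.0, 0.002]
force: [-0.5, -0.0, 6.0]
width: 0.404
grip_force: 49.6
```

Emit:
jog_arm(commands=[{"fingers": 0, "dp": [0, 0, 0], "yaw": 0}, {"fingers": 0, "dp": [0, 0, 0], "yaw": 0}, {"fingers": 0, "dp": [0, 0, 0], "yaw": 0}])

```text
time_s: 11.65
tcp_pos: [536.3, 192.3, 98.2]
eef_rot: [0.05, 0.999, 0.0, 0.002]
force: [-1.1, -0.9, 6.4]
width: 0.406
grip_force: 49.6
```

Gripped with low side force. Turning about -0.6 rad first.

Emit:
jog_arm(commands=[{"fingers": 0, "dp": [0, 0, 0], "yaw": -0.04}, {"fingers": 0, "dp": [0, 0, 0], "yaw": -0.1}, {"fingers": 0, "dp": [0, 0, 0], "yaw": -0.17}, {"fingers": 0, "dp": [0, 0, 0], "yaw": -0.24}, {"fingers": 0, "dp": [0, 0, 0], "yaw": -0.3}])

```text
time_s: 12.07
tcp_pos: [536.3, 192.6, 98.2]
eef_rot: [0.2, 0.98, 0.001, 0.002]
force: [-0.4, 1.2, 6.0]
width: 0.408
grip_force: 49.9
```

Emit:
jog_arm(commands=[{"fingers": 0, "dp": [0, 0, 0], "yaw": -0.07}, {"fingers": 0, "dp": [0, 0, 0], "yaw": -0.14}, {"fingers": 0, "dp": [0, 0, 0], "yaw": -0.2}, {"fingers": 0, "dp": [0, 0, 0], "yaw": -0.26}, {"fingers": 0, "dp": [0, 0, 0], "yaw": -0.3}])

```text
time_s: 12.48
tcp_pos: [536.4, 192.8, 98.2]
eef_rot: [0.344, 0.939, 0.001, 0.002]
force: [0.4, 2.0, 5.5]
width: 0.41
grip_force: 49.9
```

Emit:
jog_arm(commands=[{"fingers": 0, "dp": [0, 0, 0], "yaw": -0.06}, {"fingers": 0, "dp": [0, 0, 0], "yaw": -0.12}, {"fingers": 0, "dp": [0, 0, 0], "yaw": -0.17}, {"fingers": 0, "dp": [0, 0, 0], "yaw": -0.2}, {"fingers": 0, "dp": [0, 0, 0], "yaw": -0.2}])

```text
time_s: 12.9
tcp_pos: [536.6, 192.9, 98.2]
eef_rot: [0.436, 0.9, 0.001, 0.002]
force: [0.1, 2.0, 5.6]
width: 0.407
grip_force: 49.9
```

Run:
```python
from h import *
t=shot('top');shot('top')
p=shot('wrist'); s=robot.get_state(); print(s['tcp_pos'],s['force'],s['width'],s['moment'])
R0=R.from_quat(s['eef_rot']).as_matrix(); print('y ang',np.degrees(np.arctan2(R0[1,1],R0[0,1])))
f=lambda i,w,h:cv2.resize(i,(w,h),interpolation=cv2.INTER_CUBIC)
g=lambda i:cv2.convertScaleAbs(i,alpha=1.5)
cv2.imwrite('pics/w6.png',np.hstack([g(p['pixels'])[0:400,100:540],f(g(t['pixels'])[290:390,160:250],360,400)]))
a=np.array([535.8,192,0])
for x in [(478,147.6)]:
  pass
th=np.radians(170.6); u=np.array([np.cos(th),np.sin(th),0])
for n,r,z in [('tip',106,44),('mouth',75,70),('vialtop',75,132)]: print(n,proj(p,a+r*u+[0,0,z]),proj(t,a+r*u+[0,0,z]))
```

```text
[536.52108816 192.8676786   98.19818547] [0.13240924 2.1898348  6.0771769 ] 0.4041099017820236 [ 0.06100167  0.23896313 -0.09295819]
y ang 38.41072329135851
tip [156.67614261 123.39755207] [199.19696749 357.09436359]
mouth [190.32386051 183.76387739] [199.82627535 340.4376826 ]
vialtop [114.39394554 223.87585382] [192.53239854 341.8795998 ]
```

View pics/w6.png

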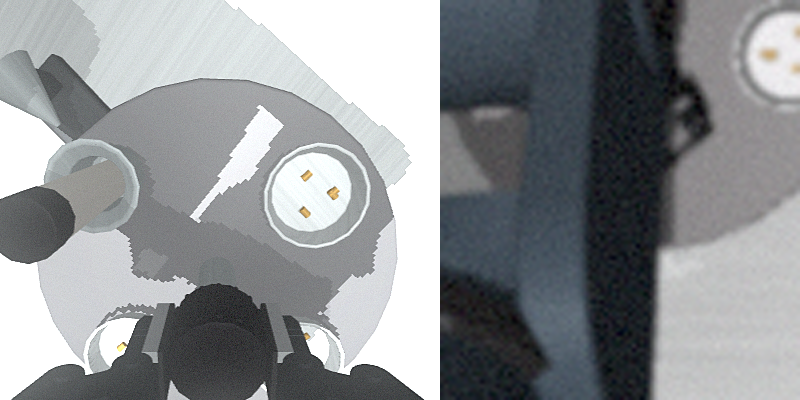

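The wrist view shows the mouth rim centred at full-frame (191.5,184.5), predicted (190.3,183.8), and the pointer tip at (157,124), predicted (156.7,123.4), so the vial is at the pointer to within about a degree. I'll check it once numerically.

Run:
```python
from h import *
p=shot('wrist'); s=robot.get_state(); c=s['tcp_pos']
g=cv2.GaussianBlur(cv2.cvtColor(cv2.convertScaleAbs(p['pixels'],alpha=1.5),cv2.COLOR_BGR2GRAY),(0,0),1)
h=cv2.HoughCircles(g[110:260,120:270],cv2.HOUGH_GRADIENT,1,3,param1=90,param2=15,minRadius=40,maxRadius=54)
H=h[0][:5]+[120,110,0]; print(H)
for a in ([535.8,192],[536.5,192.8],[535.5,190.5]):
  an=lambda uv,z:np.degrees(np.arctan2(*(at_z(p,uv,z)[:2]-a)[::-1]))%360
  print(a,'tip',an((157,124),44).round(2),'eye',an((191.5,184.5),70).round(2),'hough',[an(x[:2],70).round(2) for x in H])
# reconstruct: expected rim fit
d=at_z(p,(191.5,184.5),70)[:2]-c[:2]; print(np.hypot(*d), np.hypot(*(at_z(p,(157,124),44)[:2]-c[:2])))
```

```text
[[186.5        189.5         51.20000076]
 [190.5        187.5         43.29999924]
 [193.5        187.5         45.59999847]
 [188.5        182.5         45.70000076]
 [192.5        184.5         43.40000153]]
[535.8, 192] tip 170.67 eye 170.52 hough [np.float64(172.85), np.float64(171.46), np.float64(170.76), np.float64(170.75), np.float64(170.29)]
[536.5, 192.8] tip 171.15 eye 171.21 hough [np.float64(173.53), np.float64(172.15), np.float64(171.47), np.float64(171.42), np.float64(170.98)]
[535.5, 190.5] tip 169.84 eye 169.35 hough [np.float64(171.68), np.float64(170.28), np.float64(169.57), np.float64(169.59), np.float64(169.11)]
75.10994575791199 106.36323361417705
```

```bash
python3 -c "
from h import *
s=robot.get_state();print(s['time_s'],s['grip_force']);print(robot.hand_in())"
```

```text
13.1 49.88073527812958
the job is handed in; nothing more can be done
None
```

I handed the job in at 13.1 s: the tall vial is seated upright and fully down in the socket, the turntable is turned so it stands within about 0.5° of the pointer by the wrist camera, and the gripper is still holding the knob with about 50 N.

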